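# Index the sample carousel and load the red bay

## Task

Turn the sample carousel until its empty red bay is lined up with the pointer on the base, then load that bay: first the small low jar with red bands that stands on the table, on the large outlined circle, and after it the tall red-capped vial, upright, on the small outlined circle. Put both down without dropping them, leave the red bay at the pointer, and leave the tape roll and the hand stamp where they are.

Things in the scene. Friction and masses are not known exactly. Their poses are not given: they have to be found in the camera images.
- carousel (a joint): Angle (rad) of the carousel, a round aluminium turntable 300 mm across that turns without stops either way on a fixed grey base; its top is 24 mm over the table. Grows anticlockwise seen from above; 0 or any whole turn = red bay at the pointer. The bearing is stiff (about 0.2 N m): it stays where it is left.
- carousel_base: Fixed base; origin on the turning axis at table height. The turntable above has four coloured bays of 90 degrees, anticlockwise from above red, blue, green, yellow. Red and blue are empty; green carries a fixed pot (68 mm across, top 67 mm over the table), yellow two fixed white caps (top 59 mm). Steel fences, 13 mm high, stand between the bays 101 to 143 mm from the axis.
- knob (a point): Centre of the top face of the carousel's black fluted round knob, on the turning axis, 96 mm over the table. The grip is a cylinder 44 mm in diameter from 62 to 96 mm over the table, rigid with the turntable: pinched from above and twisted, it turns the carousel. Below it the neck is 26 mm across.
- red_bay (a point): Middle of the red bay on the turntable's top face, 105 mm from the axis; turns with the carousel. The point's -y axis points outward from the turning axis.
- load_point (a point): The loading point: fixed on the base, 105 mm from the axis and 24 mm over the table, where the red bay's middle must come. The pointer, a black block 30 x 16 mm, 30 mm high, with a white line on its top, stands in the same direction, 172 mm from the axis. The base stands turned differently each time.
- jar_spot (a point): Centre of the large white outlined circle (72 mm across) on the red bay, at turntable top height, 36 mm clockwise-side (point -x) of the bay's middle; turns with the carousel.
- vial_spot (a point): Centre of the small white outlined circle (52 mm across) on the red bay, at turntable top height, 36 mm anticlockwise-side (point +x) of the bay's middle; turns with the carousel.
- jar: Loose low round closed jar, cream lid, red bands (the wider cream pot without red at the left is only clutter, 90 mm across), 63 mm in diameter, 34 mm high, about 70 g, standing upright on the table. Origin at the centre of its underside, z up.
- vial: Loose upright bottle with dark body and red cap, 34 x 40 mm and 106 mm high (red cap from 63 to 106 mm, equally wide), about 80 g. Origin at the centre of its underside, z up; the 34 mm side lies along its x, the 40 mm side along its y.
- tape_roll: Bystander: loose roll of tan tape lying flat, 66 mm across, 20 mm high. Origin at the centre of its underside.
- stamp: Bystander: loose hand stamp with wooden base 45 x 52 mm and black grip, 64 mm high. Origin at the centre of its underside.
Mind the look-alikes: they are no part of the job. Leave any blue or purple look-alike of the vial alone.

How it is judged:
By the outcome, as a careful person would: the job done as asked, in the order asked, and still so for the second after the job is handed in, with the robot touching nothing.
It also fails if it takes over 72 s, if anything falls off the work surface, if the arm or the gripper's body presses on something with over 40 N, if the wrist force passes 120 N, or if a joint passes its speed limit or range.

## Robot

A 6-joint arm with a two-finger parallel gripper is mounted at the origin on the work surface; the furniture and walls round the work are solid. World frame = base frame: x ahead of the robot, y to its left, z up, the work surface at z = 0. Lengths are in m, angles in rad, forces in N, time in s.
With the tool pointing down it reaches from about 0.325 to 0.85 m from the base axis. Payload 4.4 kg.
Tool frame: the origin (TCP) lies midway between the tips of the shut fingers; the grasp point (between the pads) lies 19 mm behind it; z points along the fingers, y is the line along which they close (so a half turn about z gives the same grasp; the last joint's range is limited). The gripper opens to 94 mm and grips with 3 to 60 N. Pads are 16 mm wide; open, the fingers measure 119 mm over their backs; the gripper's body (75 mm by 177 mm) begins 78 mm behind the grasp point.
Start: joints at [-1.339, 0.207, 1.542, -0, 1.393, -0.15], TCP at [0.214, -0.534, 0.205] pointing down, gripper open.
Joint ranges: [-2.73, 2.73], [-0.86, 2.22], [0.23, 2.46], [-1.11, 4.25], [0.08, 2.63], [-2.82, 2.82]. Speed limits (rad/s): [2.79, 2.79, 3.14, 3.14, 3.14, 3.14].

## Interface

Orientations are given as [roll, pitch, yaw] about the fixed x, y, z axes, in that order (R = Rz(yaw) Ry(pitch) Rx(roll)).
In Python, from cell import sensors, cams, finish_job gives the robot as it stands.
- The arm moves only by the shell command python3 -m crank 'ROWS' [FORCE]. ROWS is text: rows parted by semicolons, each of 7 numbers parted by spaces: the turn, a rotation vector about the world's x, y, z in degrees, then the shift along the world's x, y, z in cm, then the finger opening in cm, from 0 to 9.4. A call has 1 to 20 rows; each row is the pose to reach, as a shift and turn from the pose commanded when the call began; what a row does not reach only later rows make up. A row lasts 1/8 s, in which the tool goes at most 62.5 mm and 10.7 degrees, less where a joint would pass 70% of its speed; a pose out of reach is approached as far as the arm can. A call with a gripper value outside its range is refused whole. The fingers move at their own pace and stop on an object; FORCE is the grip in N (left out, the last holds). Time passes only in rows, so rows that repeat a pose let the fingers close. It gives the time, the measured TCP pose, the force, the opening and the grip force at its end, in the units of the state.
- sensors.read_state(): the state, without advancing time (a new reading comes with each control period).
- cams.camera(name): name is "side" or "top"; returns the picture (400x640x3 uint8, red, green, blue); there is no depth.
- cams.camera_model(name): a dict with "vertical_fov" (degrees; the focal length in pixels is half the picture's height over the tangent of half this angle, whatever the lens; pixels are square), "cx", "cy" (the principal point, pixels), "D" ([k1, k2, p1, p2, k3] as OpenCV has them; the pictures are not rectified), "world_from_camera" (4x4, takes a point from camera to world coordinates). Camera axes: x right, y down, z forward; pixel columns grow to the right and rows downward; lengths in m; the calibration is good to about 2 mm. A picture is of the moment at which its call begins. camera_model takes no time and is no camera call.
- finish_job(): hands the job in; it is judged then, once.
The state is a dict: "t": time; "joint_pos": joint angles; "joint_velocities": joint speeds; "joint_torque": joint torques, N m; "eef_pos": TCP position; "tool_rot": TCP orientation; "ft_force": force on the tool from outside, world axes, zero at the start; "moment": the same for the moment, N m; "grip_width": finger opening in m; "gripper_force": force on a finger pad.
Only numpy, scipy, OpenCV 4.12 (cv2) and the standard library are available. Lean on these libraries where they do the work, as an engineer would, in place of code of your own. Each camera call takes 0.05 s, during which the arm holds its last target. There are 200 camera calls.

## Working session

There is one attempt and no reset: what is moved stays moved. The work goes in short steps, Python scripts to look and compute and a shell command to move; the robot and the scene stay as the last step left them, time stands still between calls to the robot, and variables do not carry over. Pictures are saved under pics/ and viewed, at most 10 in all, crops included, and the job is handed in when it is done.

```bash
mkdir -p pics; python3 - <<'E'
from cell import sensors,cams
import cv2,numpy as np
for n in("top","side"):
    im=cams.camera(n); cv2.imwrite(f"pics/{n}0.png",im[:,:,::-1])
    print(n,{k:np.round(v,4).tolist() if not isinstance(v,float) else v for k,v in cams.camera_model(n).items()})
s=sensors.read_state();print({k:np.round(v,3).tolist() for k,v in s.items()})
E
```

```text
top {'vertical_fov': 56.53999924458282, 'cx': 315.0615363141013, 'cy': 195.69444083096136, 'D': [-0.0172, 0.0, 0.0, 0.0, 0.0], 'world_from_camera': [[0.0093, -0.9943, 0.1063, 0.3788], [-1.0, -0.009, 0.0027, 0.0951], [-0.0018, -0.1063, -0.9943, 0.9913], [0.0, 0.0, 0.0, 1.0]]}
side {'vertical_fov': 45.255536968584614, 'cx': 321.9686430947614, 'cy': 198.69771810905263, 'D': [0.0249, 0.0, 0.0, 0.0, 0.0], 'world_from_camera': [[-0.9916, -0.056, 0.117, 0.3194], [-0.1279, 0.5725, -0.8098, 1.1313], [-0.0216, -0.818, -0.5749, 0.8399], [0.0, 0.0, 0.0, 1.0]]}
{'t': 0.1, 'joint_pos': [-1.339, 0.207, 1.543, -0.0, 1.393, -0.151], 'joint_velocities': [-0.001, -0.001, -0.002, -0.0, 0.001, -0.001], 'joint_torque': [0.001, -37.186, -28.229, 0.07, 0.031, -0.0], 'eef_pos': [0.214, -0.533, 0.204], 'tool_rot': [-3.14, -0.0, 0.382], 'ft_force': [0.074, -0.898, 0.688], 'moment': [0.037, -0.074, 0.016], 'gripper_force': 0.0, 'grip_width': 0.094}
```

View pics/top0.png

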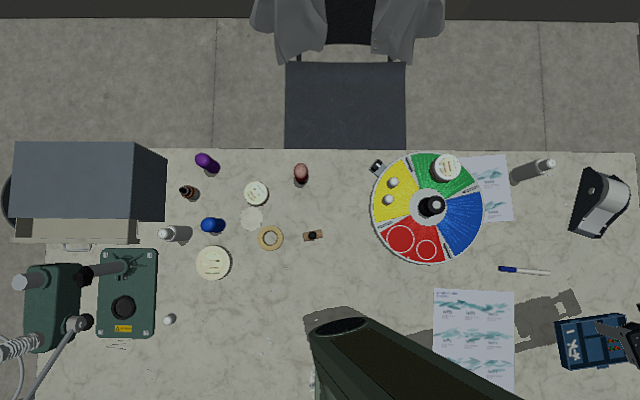

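View pics/side0.png

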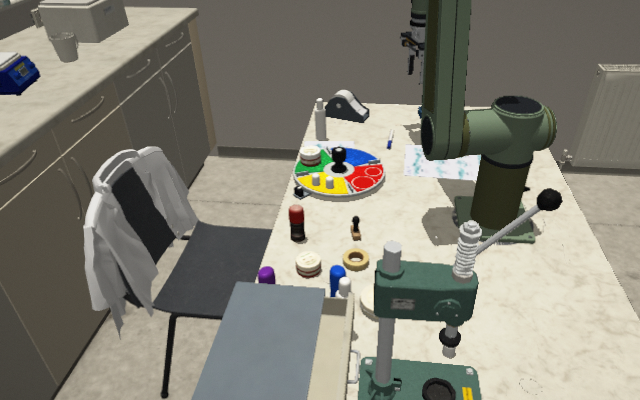

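Top view: carousel at about (428,206), with the pointer block at (376,167) and the red bay near (415,243). Jar candidates are (256,193), the wide pot at (213,262) and a flat disc at (251,217). Vial candidates are (301,174) red cap, (207,162) purple, (212,226) blue and (188,191) dark. I'll confirm in enlarged crops.

```bash
cat > h.py <<'E'
from cell import sensors,cams
import cv2,numpy as np
def KD(n):
    m=cams.camera_model(n); f=200/np.tan(np.radians(m["vertical_fov"])/2)
    return np.array([[f,0,m["cx"]],[0,f,m["cy"]],[0,0,1]]),np.array(m["D"]),np.array(m["world_from_camera"])
def w(n,px,z):
    K,D,T=KD(n); u=cv2.undistortPoints(np.array([[px]],float),K,D)[0,0]
    d=T[:3,:3]@[u[0],u[1],1]; o=T[:3,3]; return o+d*(z-o[2])/d[2]
def p(n,P):
    K,D,T=KD(n); R=T[:3,:3].T; return cv2.projectPoints(np.array([P],float).reshape(-1,1,3),cv2.Rodrigues(R)[0],-R@T[:3,3],K,D)[0].reshape(-1,2)
def crop(n,x0,y0,x1,y1,s,out,im=None):
    im=cams.camera(n)[:,:,::-1] if im is None else im
    cv2.imwrite(out,cv2.resize(im[y0:y1,x0:x1],None,fx=s,fy=s,interpolation=cv2.INTER_CUBIC))
E
python3 - <<'E'
from h import *
t=cv2.imread("pics/top0.png")
crop("top",360,140,500,270,4,"pics/c1.png",t)
crop("top",180,140,330,290,4,"pics/c2.png",t)
E
```

```text
(no output)
```

View pics/c1.png

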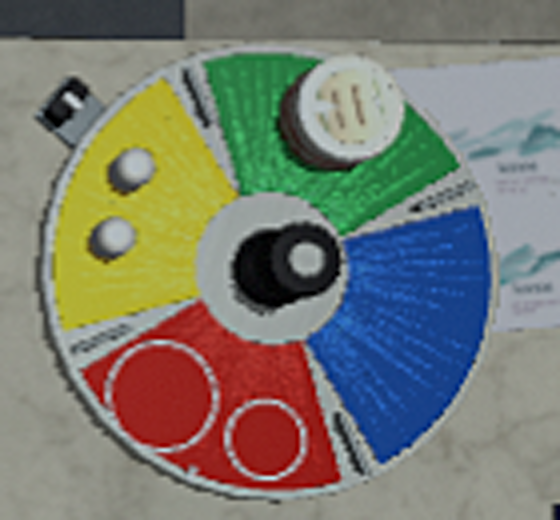

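View pics/c2.png

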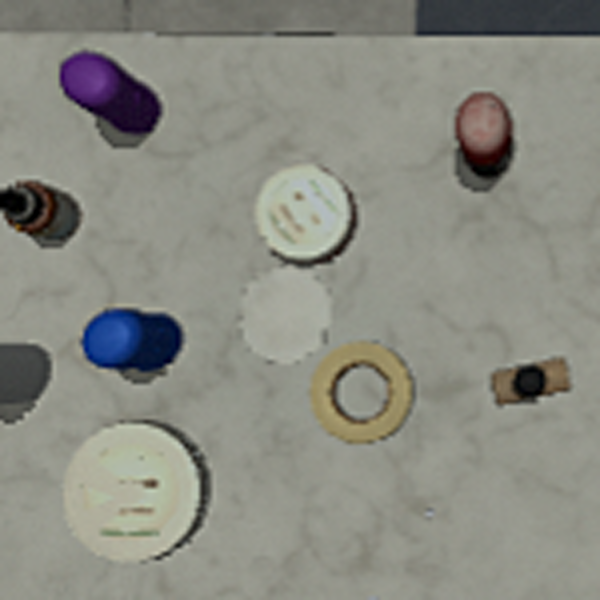

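Confirmed: crop 2 (303,211) → px (255.8,192.8) is the jar: 63 mm size, lid with a red-banded side in the side view at (308,263). The pot at (213,262) is the wider clutter, and (251,217) is a flat mark. Crop 2 (483,122) is the red-capped, dark-bodied vial, also at (297,222) in the side view. The purple and blue bottles are look-alikes. Next I measure.

```bash
python3 - <<'E'
from h import *
o1=lambda x,y:((x+.5)/4-.5+360,(y+.5)/4-.5+140); o2=lambda x,y:((x+.5)/4-.5+180,(y+.5)/4-.5+140)
k=w("top",o1(305,258),.096); e=[w("top",o1(*q),.024) for q in((40,275),(493,275),(268,48),(268,500))]
print("knob",k,"disc edges",np.round(e,3).tolist())
J=w("top",o1(160,396),.024);V=w("top",o1(266,438),.024);P=w("top",o1(66,105),.03)
print("jarspot",J,"vialspot",V,"ptr",P)
c=np.mean([k[:2],[(e[2][0]+e[3][0])/2,(e[0][1]+e[1][1])/2]],0);print("c",c)
ang=lambda q:np.degrees(np.arctan2(*(q[:2]-c)[::-1]))
print("r",[np.linalg.norm(q[:2]-c) for q in(J,V,P)],"ang",[ang(q) for q in(J,V,P,(J+V)/2)])
for n,q,z in(("jar",o2(303,211),.034),("vial",o2(483,122),.106),("tape",o2(361,392),.02),("stamp",o2(528,381),.064)): print(n,w("top",q,z),np.linalg.norm(w("top",q,z)[:2]))
t=cv2.imread("pics/top0.png").astype(int)
for n,z,box in(("top",.106,(290,155,315,190)),):
    x0,y0,x1,y1=box;a=t[y0:y1,x0:x1]; m=(a[:,:,2]-a[:,:,1]>20)
    ys,xs=np.nonzero(m);pts=np.array([w(n,(x+x0,y+y0),z)[:2] for x,y in zip(xs,ys)]).astype(np.float32)
    print("cap px",len(xs),cv2.minAreaRect(pts))
    top=m&(a.sum(2)>330);ys,xs=np.nonzero(top);pts=np.array([w(n,(x+x0,y+y0),z)[:2] for x,y in zip(xs,ys)]).astype(np.float32)
    print("top px",len(xs),pts.mean(0),cv2.minAreaRect(pts),np.linalg.eigh(np.cov(pts.T)))
s=cv2.imread("pics/side0.png")
print("side proj jar,vial top,knob",p("side",[w("top",o2(303,211),.034),w("top",o2(483,122),.106),k]))
crop("side",270,130,400,280,4,"pics/s1.png",s)
E
```

```text
knob [ 0.45665155 -0.19478222  0.096     ] disc edges [[0.45, -0.045, 0.024], [0.453, -0.341, 0.024], [0.602, -0.197, 0.024], [0.307, -0.191, 0.024]]
jarspot [ 0.37254968 -0.12193734  0.024     ] vialspot [ 0.34618904 -0.19003362  0.024     ] ptr [ 0.56165406 -0.0616886   0.03      ]
c [ 0.45561627 -0.19386314]
r [np.float64(0.10987893685684653), np.float64(0.10949422137214308), np.float64(0.1694524204139595)] ang [np.float64(139.11132723811664), np.float64(177.9956910745395), np.float64(51.261471615738024), np.float64(158.51804146351964)]
jar [0.4883682  0.25255302 0.034     ] 0.5498058971594932
vial [0.53512753 0.13351307 0.106     ] 0.5515316949683828
tape [0.37204083 0.21407701 0.02      ] 0.4292357665195715
stamp [0.38011639 0.10524397 0.064     ] 0.39441699465002983
cap px 173 ((0.5318207740783691, 0.13317930698394775), (0.04154412820935249, 0.03137144818902016), 0.6668855547904968)
top px 64 [0.53466105 0.13505255] ((0.5352046489715576, 0.13490460813045502), (0.01914045214653015, 0.02395365573465824), 72.48728942871094) EighResult(eigenvalues=array([3.05057036e-05, 4.43776255e-05]), eigenvectors=array([[ 0.13541732, -0.99078865],
       [-0.99078865, -0.13541732]]))
side proj jar,vial top,knob [[306.77914545 257.59425023]
 [295.01643329 205.16564931]
 [337.62817592 148.58093261]]
```

View pics/s1.png

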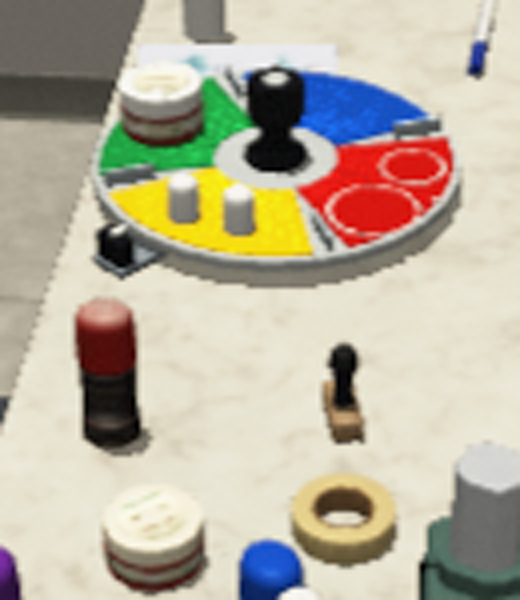

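Side crop: the vial has a red cap and dark body at (296,208), the jar has red bands at (308,259), and the pointer is at (298,190). All agree with the top-view positions. Axis ≈ (0.456,-0.194), pointer bearing 51.3°, red bay bearing 158.5°, so I turn it -107°. Next I go over the knob.

```bash
python3 -m crank '0 0 15 3 4 0 9.4;0 0 25 6 8 0 9;0 0 35 9 12 0 8;0 0 45 12 16 0 7;0 0 55 15 20.5 0 7;0 0 65 18 25 0 7;0 0 75 21 29.5 0 7;0 0 85 23 32.5 0 7;0 0 90 24.2 34 0 7;0 0 90 24.2 34 0 7;0 0 90 24.2 34 0 7;0 0 90 24.2 34 0 7' 40
```

```text
t: 1.6
eef_pos: [0.4557, -0.1944, 0.2053]
tool_rot: [-3.141, -0.0, 1.95]
ft_force: [0.2, 1.1, 0.2]
grip_width: 0.0702
gripper_force: 0.0
```

```bash
python3 - <<'E'
from h import *
for n,q in(("vial base",(297.4,237.1)),):print(n,w("side",q,0))
print(w("side",(296.2,208.5),.106),w("side",(338.1,149.6),.096),w("side",(307.5,258.6),.034))
E
```

```text
vial base [0.53384573 0.13603252 0.        ]
[0.52950712 0.14776119 0.106     ] [ 0.45450682 -0.18839814  0.096     ] [0.48601748 0.2560203  0.034     ]
```

```bash
python3 -m crank '0 0 0 0 0 -4 7;0 0 0 0 0 -8 7;0 0 0 0 0 -11 7;0 0 0 0 0 -13 7;0 0 0 0 0 -14.2 7;0 0 0 0 0 -14.2 7;0 0 0 0 0 -14.2 4;0 0 0 0 0 -14.2 4;0 0 0 0 0 -14.2 4;0 0 0 0 0 -14.2 4;0 0 0 0 0 -14.2 4' 45
```

```text
t: 2.98
eef_pos: [0.4542, -0.1951, 0.0642]
tool_rot: [-3.136, 0.001, 1.954]
ft_force: [-6.5, -3.3, 5.3]
grip_width: 0.0433
gripper_force: 45.0
```

Gripped at 43 mm. I twist -107° in steps of at most 8°.

```bash
python3 -m crank '0 0 -5 -0.1 0 0 4;0 0 -13 -0.1 -0.1 0 4;0 0 -21 -0.1 -0.1 0 4;0 0 -29 -0.1 -0.1 0 4;0 0 -37 -0.1 -0.1 0 4;0 0 -45 -0.1 -0.1 0 4;0 0 -53 -0.1 -0.1 0 4;0 0 -61 -0.1 -0.1 0 4;0 0 -69 -0.1 -0.1 0 4;0 0 -77 -0.1 -0.1 0 4;0 0 -85 -0.1 -0.1 0 4;0 0 -92 -0.1 -0.1 0 4;0 0 -98 -0.1 -0.1 0 4;0 0 -103 -0.1 -0.1 0 4;0 0 -106 -0.1 -0.1 0 4;0 0 -107.2 -0.1 -0.1 0 4;0 0 -107.2 -0.1 -0.1 0 4;0 0 -107.2 -0.1 -0.1 0 4' 45
python3 - <<'E'
from h import *
crop("top",360,140,500,270,5,"pics/c3.png")
E
```

```text
t: 5.22
eef_pos: [0.4535, -0.1946, 0.0642]
tool_rot: [-3.141, 0.004, 0.082]
ft_force: [-6.3, -0.8, 7.2]
grip_width: 0.0436
gripper_force: 45.0
```

View pics/c3.png

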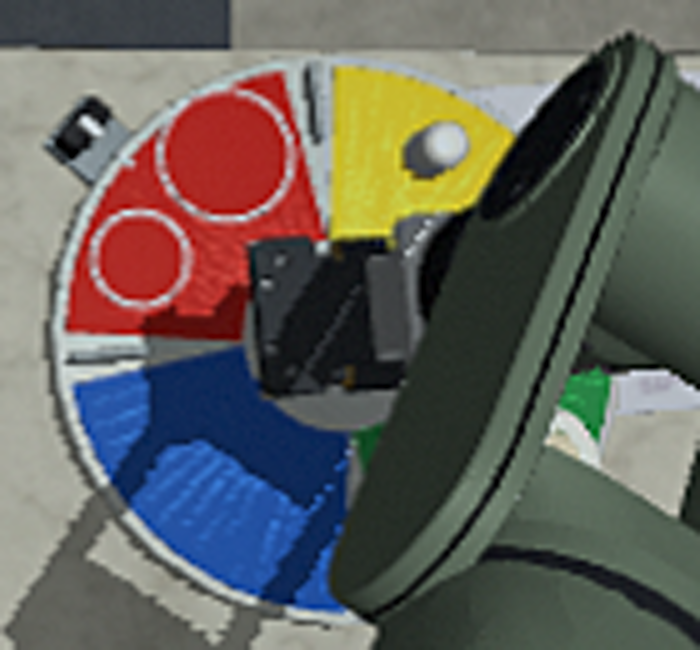

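The red bay now faces the pointer: jar circle at crop (227,156), vial circle (140,258), rim tick (125,160), pointer about (85,133). Now the residual.

```bash
python3 - <<'E'
from h import *
o=lambda x,y:((x+.5)/5-.5+360,(y+.5)/5-.5+140)
J=w("top",o(227,156),.024);V=w("top",o(140,258),.024);P=w("top",o(82,130),.03);T=w("top",o(125,160),.024)
F1=w("top",o(316,105),.034);F2=w("top",o(106,350),.034)
for c in((.4545,-.1945),(.456,-.194)):
    ang=lambda q:round(np.degrees(np.arctan2(q[1]-c[1],q[0]-c[0])),2)
    print([ang(q) for q in(J,V,P,T,F1,F2)],"mid",(ang(J)+ang(V))/2,(ang(F1)+ang(F2))/2)
print(J,V,P)
crop("top",364,154,394,184,16,"pics/c4.png")
E
```

```text
[np.float64(30.19), np.float64(68.04), np.float64(50.98), np.float64(49.63), np.float64(5.19), np.float64(93.69)] mid 49.115 49.44
[np.float64(30.36), np.float64(68.67), np.float64(51.27), np.float64(49.96), np.float64(5.01), np.float64(94.41)] mid 49.515 49.71
[ 0.55034642 -0.13873884  0.024     ] [ 0.49576029 -0.09218367  0.024     ] [ 0.56238289 -0.06136685  0.03      ]
```

View pics/c4.png

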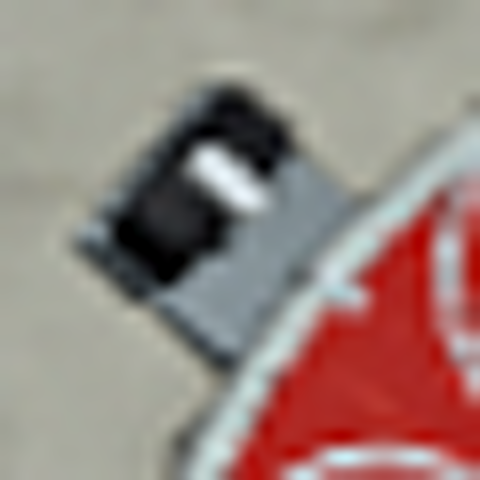

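The pointer's white line is at crop (227,178), running (195,150)-(262,207), and the rim tick is at (344,292).

```bash
python3 - <<'E'
from h import *
o=lambda x,y:((x+.5)/16-.5+364,(y+.5)/16-.5+154)
Q=[w("top",o(227,178),.03),w("top",o(195,150),.03),w("top",o(262,207),.03),w("top",o(344,292),.024)]
for c in((.4545,-.1945),(.456,-.194),(.454,-.193)):
    print([(round(np.degrees(np.arctan2(q[1]-c[1],q[0]-c[0])),2),round(np.hypot(q[1]-c[1],q[0]-c[0]),4)) for q in Q])
E
```

```text
[(np.float64(49.34), np.float64(0.1695)), (np.float64(49.31), np.float64(0.1765)), (np.float64(49.31), np.float64(0.1621)), (np.float64(49.48), np.float64(0.1427))]
[(np.float64(49.62), np.float64(0.1682)), (np.float64(49.58), np.float64(0.1751)), (np.float64(49.6), np.float64(0.1607)), (np.float64(49.81), np.float64(0.1414))]
[(np.float64(48.88), np.float64(0.1687)), (np.float64(48.87), np.float64(0.1757)), (np.float64(48.83), np.float64(0.1613)), (np.float64(48.93), np.float64(0.1419))]
```

Aligned within about 0.2° (line 49.3°, tick 49.5°). The spot circles match the given geometry: jar spot (0.550,-0.138), vial spot (0.4955,-0.0915). I release, rise and go over the jar, closing along x to keep clear of the vial.

```bash
python3 -m crank '0 0 0 0 0 0 7;0 0 0 0 0 0 7;0 0 0 0 0 0 7;0 0 0 0 0 0 7;0 0 0 0 0 3 7;0 0 0 0 0 8 7;0 0 0 0 0 12 7;0 0 0 0 0 14 7;0 0 8 0.5 4 14 9.4;0 0 17 1 9 14 9.4;0 0 27 1.5 14 14 9.4;0 0 37 2 19 14 9.4;0 0 47 2.5 24 14 9.4;0 0 57 3 29 14 9.4;0 0 67 3 34 14 9.4;0 0 76 3.2 39 14 9.4;0 0 82 3.25 43 14 9.4;0 0 85.3 3.25 44.9 14 9.4;0 0 85.3 3.25 44.9 14 9.4;0 0 85.3 3.25 44.9 14 9.4'
```

```text
t: 7.82
eef_pos: [0.4878, 0.2532, 0.2033]
tool_rot: [-3.141, 0.001, 1.568]
ft_force: [-0.8, -0.2, 0.1]
grip_width: 0.0936
gripper_force: 0.0
```

```bash
python3 -m crank '0 0 0 0 0 -4 9.4;0 0 0 0 0 -8 9.4;0 0 0 0 0 -12 9.4;0 0 0 0 0 -15 9.4;0 0 0 0 0 -17 9.4;0 0 0 0 0 -18.5 9.4;0 0 0 0 0 -19.5 9.4;0 0 0 0 0 -19.5 9.4;0 0 0 0 0 -19.5 6;0 0 0 0 0 -19.5 5.5;0 0 0 0 0 -19.5 5.5;0 0 0 0 0 -19.5 5.5;0 0 0 0 0 -19.5 5.5;0 0 0 0 0 -19.5 5.5' 15
```

```text
t: 9.57
eef_pos: [0.4878, 0.2546, 0.0088]
tool_rot: [3.141, -0.0, 1.57]
ft_force: [-1.9, -0.3, 4.4]
grip_width: 0.0624
gripper_force: 15.0
```

Gripped at 62.4 mm, which matches the jar. I lift it and carry it over its circle.

```bash
python3 -m crank '0 0 0 0 0 1 5.5;0 0 0 0 0 4 5.5;0 0 0 0 0 8 5.5;0 0 0 0 0 12 5.5;0 0 0 0 0 15.5 5.5;0 0 2 0.3 -2 17 5.5;0 0 6 1 -5.5 17 5.5;0 0 11 1.6 -9.5 17 5.5;0 0 16 2.3 -13.5 17 5.5;0 0 21 2.9 -17.5 17 5.5;0 0 26 3.5 -21.5 17 5.5;0 0 31 4.2 -25.5 17 5.5;0 0 37 4.8 -29.5 17 5.5;0 0 42 5.4 -33.5 17 5.5;0 0 46 5.9 -36.5 17 5.5;0 0 49 6.2 -38.6 17 5.5;0 0 49.4 6.25 -39.2 17 5.5;0 0 49.4 6.25 -39.2 17 5.5' 20
```

```text
t: 11.82
eef_pos: [0.55, -0.1374, 0.1783]
tool_rot: [3.141, -0.001, 2.431]
ft_force: [-0.4, 0.5, -0.9]
grip_width: 0.0624
gripper_force: 20.0
```

```bash
python3 -m crank '0 0 0 0 0 -3 5.5;0 0 0 0 0 -6 5.5;0 0 0 0 0 -9 5.5;0 0 0 0 0 -11.5 5.5;0 0 0 0 0 -13 5.5;0 0 0 0 0 -13.8 5.5;0 0 0 0 0 -14.2 5.5;0 0 0 0 0 -14.4 5.5;0 0 0 0 0 -14.5 5.5;0 0 0 0 0 -14.55 5.5;0 0 0 0 0 -14.55 5.5'
```

```text
t: 13.2
eef_pos: [0.5504, -0.1377, 0.0332]
tool_rot: [3.141, 0.0, 2.432]
ft_force: [-0.5, 1.0, -0.8]
grip_width: 0.0624
gripper_force: 20.0
```

```bash
python3 -m crank '0 0 0 0 0 -0.05 5.5;0 0 0 0 0 -0.1 5.5;0 0 0 0 0 -0.1 5.5'
```

```text
t: 13.58
eef_pos: [0.5504, -0.1377, 0.0328]
tool_rot: [-3.142, 0.0, 2.433]
ft_force: [-2.2, 0.5, 5.2]
grip_width: 0.0622
gripper_force: 20.0
```

Contact felt (5 N). I release, rise, and go over the vial, closing along its 34 mm side (world y).

```bash
python3 -m crank '0 0 0 0 0 0 6.6;0 0 0 0 0 0 7.5;0 0 0 0 0 0 8.4;0 0 0 0 0 0 8.4;0 0 0 0 0 1 8.4;0 0 0 0 0 3 8.4;0 0 0 0 0 7 8.4;0 0 0 0 0 12 8.4;0 0 0 0 0 16 8.4;0 0 4 -0.2 4 18 8.4;0 0 10 -0.4 8 18 8.4;0 0 17 -0.7 13 18 7.5;0 0 24 -1 18 18 7.5;0 0 32 -1.3 23 18 7.5;0 0 38 -1.5 26 18 7.5;0 0 40.6 -1.6 27.3 18 7.5;0 0 40.6 -1.6 27.3 18 7.5;0 0 40.6 -1.6 27.3 18 7.5'
python3 - <<'E'
from h import *
crop("top",290,140,490,280,4,"pics/c5.png")
E
```

```text
t: 15.82
eef_pos: [0.5344, 0.1343, 0.212]
tool_rot: [-3.141, 0.0, 3.139]
ft_force: [0.4, 0.1, -1.1]
grip_width: 0.0749
gripper_force: 0.0
```

View pics/c5.png

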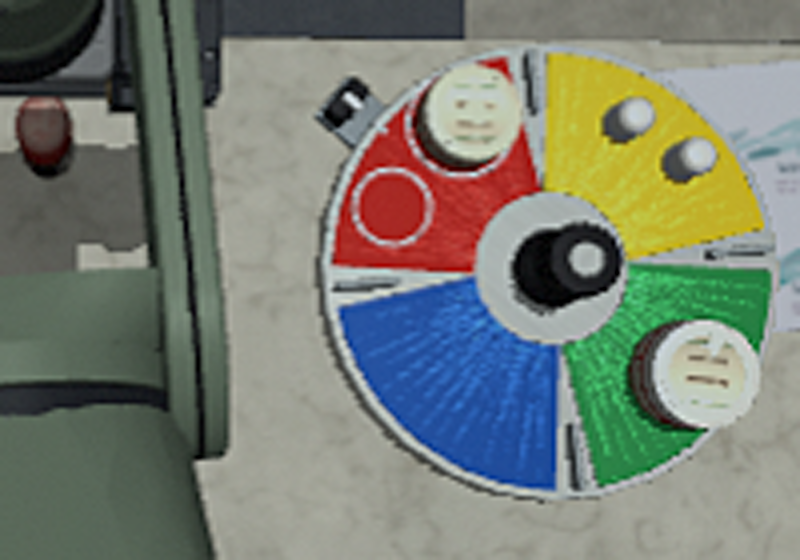

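The jar stands on its large circle, lid centre at crop (468,115). The bay is still at the pointer, and the vial waits at (44,125). Now I check the numbers and grasp the vial.

```bash
python3 - <<'E'
from h import *
o=lambda x,y:((x+.5)/4-.5+290,(y+.5)/4-.5+140)
print("jar",w("top",o(468,114),.058),"spot .550 -.138; vial spot",w("top",o(392,207),.024))
E
python3 -m crank '0 0 0 0 0 -4 7.5;0 0 0 0 0 -8 7.5;0 0 0 0 0 -11 7.5;0 0 0 0 0 -13 7.5;0 0 0 0 0 -14.3 7.5;0 0 0 0 0 -14.9 7.5;0 0 0 0 0 -14.9 7.5;0 0 0 0 0 -14.9 5;0 0 0 0 0 -14.9 4;0 0 0 0 0 -14.9 2.8;0 0 0 0 0 -14.9 2.8;0 0 0 0 0 -14.9 2.8;0 0 0 0 0 -14.9 2.8;0 0 0 0 0 -14.9 2.8' 15
```

```text
jar [ 0.55125689 -0.1347811   0.058     ] spot .550 -.138; vial spot [ 0.49529916 -0.0922439   0.024     ]
t: 17.62
eef_pos: [0.5343, 0.1355, 0.0631]
tool_rot: [3.141, 0.0, 3.141]
ft_force: [-0.9, 0.6, 1.4]
grip_width: 0.0339
gripper_force: 15.0
```

```bash
python3 -m crank '0 0 0 0 0 0.5 2.8;0 0 0 0 0 2 2.8;0 0 0 0 0 4.5 2.8;0 0 0 0 0 7 2.8;0 0 0 0 0 8 2.8;0 0 0 -0.2 -1 8 2.8;0 0 0 -0.6 -3.2 8 2.8;0 0 0 -1.1 -6.2 8 2.8;0 0 0 -1.6 -9.2 8 2.8;0 0 0 -2.1 -12.2 8 2.8;0 0 0 -2.6 -15.2 8 2.8;0 0 0 -3.1 -18.2 8 2.8;0 0 0 -3.5 -20.8 8 2.8;0 0 0 -3.8 -22.3 8 2.8;0 0 0 -3.85 -22.7 8 2.8;0 0 0 -3.85 -22.7 8 2.8;0 0 0 -3.85 -22.7 8 2.8' 25
```

```text
t: 19.75
eef_pos: [0.4958, -0.0909, 0.1429]
tool_rot: [3.141, -0.0, -3.141]
ft_force: [0.6, 0.9, -0.7]
grip_width: 0.0336
gripper_force: 25.0
```

```bash
python3 -m crank '0 0 0 0 0 -1 2.8;0 0 0 0 0 -2.5 2.8;0 0 0 0 0 -4 2.8;0 0 0 0 0 -4.8 2.8;0 0 0 0 0 -5.2 2.8;0 0 0 0 0 -5.4 2.8;0 0 0 0 0 -5.5 2.8;0 0 0 0 0 -5.55 2.8;0 0 0 0 0 -5.6 2.8;0 0 0 0 0 -5.6 2.8'
```

```text
t: 21.0
eef_pos: [0.4958, -0.0916, 0.0871]
tool_rot: [-3.141, 0.0, 3.141]
ft_force: [-0.4, 0.1, -0.6]
grip_width: 0.0343
gripper_force: 25.0
```

```bash
python3 -m crank '0 0 0 0 0 -0.05 2.8;0 0 0 0 0 -0.1 2.8;0 0 0 0 0 -0.1 2.8'
```

```text
t: 21.38
eef_pos: [0.4963, -0.0918, 0.087]
tool_rot: [-3.141, 0.001, 3.141]
ft_force: [-1.8, 1.1, 5.9]
grip_width: 0.0337
gripper_force: 25.0
```

Contact felt. I open slowly, rise straight up, back away and look.

```bash
python3 -m crank '0 0 0 0 0 0 3.6;0 0 0 0 0 0 4.2;0 0 0 0 0 0 5;0 0 0 0 0 0 6;0 0 0 0 0 0 6;0 0 0 0 0 1 6;0 0 0 0 0 3 6;0 0 0 0 0 6 6;0 0 0 0 0 10 6;0 0 0 0 0 13 6;0 0 0 0 3 14 6;0 0 0 0 7 14 6;0 0 0 -1 12 14 6;0 0 0 -2 17 14 6;0 0 0 -2 22 14 6;0 0 0 -2 25 14 6;0 0 0 -2 26 14 6;0 0 0 -2 26 14 6'
python3 - <<'E'
from h import *
a=cams.camera("top")[40:,:,::-1];b=cams.camera("side")[:,:,::-1]
cv2.imwrite("pics/top9.png",a)
A=cv2.resize(a[100:235,360:500],None,fx=4,fy=4,interpolation=2);B=cv2.resize(b[110:270,270:330+0],None,fx=3.375,fy=3.375,interpolation=2)
cv2.imwrite("pics/f.png",np.hstack([A,B]));print(A.shape,B.shape)
E
```

```text
t: 23.62
eef_pos: [0.4758, 0.1683, 0.2263]
tool_rot: [-3.141, 0.0, -3.141]
ft_force: [-0.2, 0.4, -0.5]
grip_width: 0.0599
gripper_force: 0.0
(540, 560, 3) (540, 202, 3)
```

View pics/f.png

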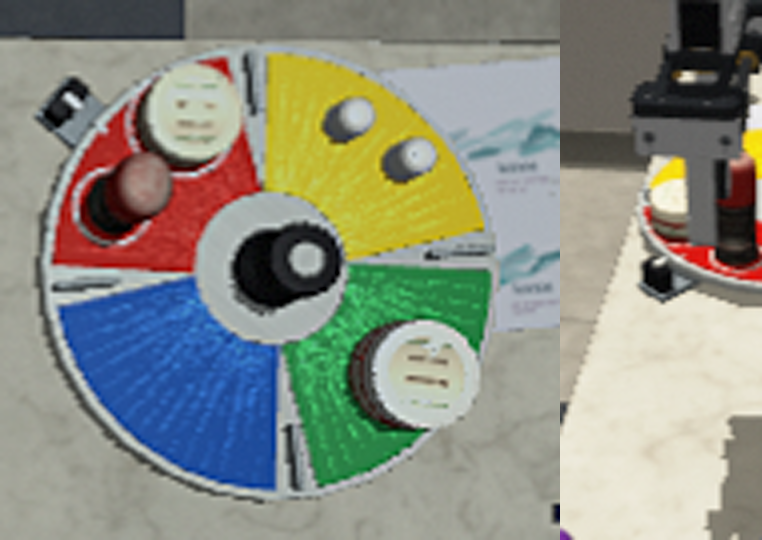

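The vial stands on the small circle (cap at crop (143,182)), the jar is on the large one, and the bay's tick is still at the pointer. One check of uprightness and alignment, then I hand in.

```bash
python3 - <<'E'
from h import *
o=lambda x,y:((x+.5)/4-.5+360,(y+.5)/4-.5+140)
print("cap top",w("top",o(144,177),.13),"expected .4957 -.0918; jar",w("top",o(190,114),.058))
T=w("top",o(103,127),.024);L=w("top",o(69,99),.03);c=np.array([.4545,-.1945])
print([np.degrees(np.arctan2(q[1]-c[1],q[0]-c[0])) for q in(T,L)])
from cell import finish_job
if np.hypot(*(w("top",o(144,177),.13)[:2]-[.4957,-.0918]))<.008: print(finish_job())
E
```

```text
cap top [ 0.50036492 -0.0906446   0.13      ] expected .4957 -.0918; jar [ 0.55126914 -0.13605604  0.058     ]
[np.float64(48.90551431835187), np.float64(49.64061488385419)]
the job is handed in; nothing more can be done
None
```

The job is handed in: the red bay is at the pointer within about 1°, the jar was placed first on the large circle and the vial then set upright on the small one, each within about 5 mm in the last picture, and the robot never went to the tape roll or the stamp, though I took no last measurement of those two.

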